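Snug and lock the carrom coin canister

TASK

The coins in the steel canister rattle: turn the large outer wheel on its lid clockwise (seen from above) until you feel the hidden presser come down on the coins and press them snugly but gently, about 8 N and never 16 N, leaving the inner lock bar alone meanwhile. Then turn the inner bar clockwise all the way to its stop without shifting the wheel, and let go. Leave everything else on the board where it is.

Things in the scene. Friction and masses are not known exactly. Their poses are not given: they have to be found in the camera images.
- canister: Closed steel canister, 92 mm diameter (lid rim 96) on a round wooden foot 108 mm in diameter, fixed to the carrom board. Origin: centre of its underside, on the playing surface; lid top 96 mm above it. z up; -x points to a small dark clasp on its side under the lid rim. Two concentric knobs stand on the lid, on the canister's z axis: the outer wheel and, above it, the inner lock bar.
- wheel_grip (a point): Point on the common axis at mid-height of the outer wheel: a round ribbed wooden wheel 58 mm in diameter, 24 mm high, from 98 to 122 mm above the canister's origin (this point: 110 mm). There is nothing beside it: it stands 2 mm over the flat lid. Its frame does not turn with the wheel.
- wheel (a joint): Turn of the outer wheel, rad, growing clockwise from above, 0 to 3; 12 mm of presser per rad. Free turning moment 0.2 N m; stays where left. The presser meets the coins 0.3 to 1.2 rad after the start (differs each time, unseen). From there the coins are sprung at 3 N/mm: the moment rises 0.012 N m per N on the coins, 0.43 N m per rad. 8 N is 0.1 N m above free turning, 0.23 rad past first touch.
- presser: The steel presser plate hidden in the canister, 36 mm in diameter, 4 mm thick, origin at its centre; it moves straight down 12 mm for each rad of the wheel. It touches nothing but the coins.
- bar_grip (a point): Point on the common axis at mid-height of the inner lock bar, 139 mm above the canister's origin: an aluminium grip bar 12 mm thick, about 36 mm long, 24 mm high, from 127 to 151 mm above the origin, 5 mm clear of the wheel's top, on a neck 18 mm in diameter. This frame does not turn with the bar.
- bar_nose (a point): Tip of the pointed end of the lock bar (it also has a small dark dot on top), 19 mm from the common axis at mid-height of the bar; the other, square end is 17 mm from the axis. The direction from the axis to this point is the length of the bar.
- lockbar (a joint): Turn of the inner lock bar in rad, growing clockwise seen from above, 0 to 1.6; friction 0.05 N m, stays where it is left. It has its own shaft, independent of the wheel. 1.6 is locked: at the hard stop, where the nose points to the clasp (canister's -x). At the value v the nose points 1.6 - v rad anticlockwise from the clasp.
- dispenser: Bystander: clear acrylic dispenser with white push plunger, 72 mm in diameter, 101 mm high, loose on the board; origin at the centre of its underside.
- bowl: Bystander: white bowl, 100 mm across the rim, 45 mm high, loose; origin at the centre of its underside.
- coin_holder: Bystander: round wooden coin holder 88 mm in diameter with three coins on it, 28 mm high in all, loose; origin at the centre of its underside.
- striker: Bystander: striker disc 41 mm in diameter, 9 mm high, lying loose by the rail; origin at the centre of its underside.

How it is judged:
On the way, in this order (a step that is already met when the one before it is completed fails the run):
1. the wheel has brought the presser snugly onto the coins (4 to 13 N), the lock bar not yet turned (contact force between presser and anything else between 4 and 13 N and distance of bar_nose from where it was at the start of the episode below 0.004 m), for 0.3 s.
2. the lock bar is at its stop, with the coins still snug (contact force between presser and anything else between 4 and 13 N and value of joint lockbar above 1.5 rad), for 0.2 s.
At the end, for the whole second after the job is handed in: The presser bears on the coins with 4 to 13 N, the lock bar is at its stop (joint above 1.5 of 1.6 rad), the wheel is at rest, and nothing is held (all of step 2 and velocity of joint wheel between -0.05 and 0.05 rad/s); the robot touches nothing.
It fails at once if the coins are pressed with more than 16 N (contact force between presser and anything else above 16 N).
It fails at once if the lock bar is turned (nose moved more than 4 mm, about 0.2 rad) while the presser is not snug on the coins (below 3 N) (distance of bar_nose from where it was at the start of the episode above 0.004 m and contact force between presser and anything else below 3 N).
It fails at once if a bystander is moved more than 20 mm (distance of any of dispenser, bowl, coin_holder, striker from where it was at the start of the episode above 0.02 m).
It also fails if it takes over 72 s, if anything falls off the work surface, if the arm or the gripper's body presses on something with over 40 N, if the wrist force passes 120 N, or if a joint passes its speed limit or range.

ROBOT

A 6-joint arm with a two-finger parallel gripper is mounted at the origin on the work surface. World frame = base frame: x ahead of the robot, y to its left, z up, the work surface at z = 0. Lengths are in m, angles in rad, forces in N, time in s.
With the tool pointing down it reaches from about 0.325 to 0.9 m from the base axis. Payload 6.1 kg.
Tool frame: the origin (TCP) lies on the centre line of the jaws, within the pads' length; the fingertips stand 17 mm ahead of it and the grasp point (between the pads) lies 2 mm behind it; z points along the fingers, x is the direction in which the jaws open and shut, and the axes are right-handed (so a half turn about z gives the same grasp; the last joint's range is limited). The gripper opens to 87 mm and grips with 3 to 60 N. Pads are 19 mm wide; open, the fingers measure 117 mm over their backs; the gripper's body (75 mm by 190 mm) begins 51 mm behind the grasp point.
Start: joints at [1.056, 0.22, 1.526, -0, 1.395, -0.126], TCP at [0.237, 0.578, 0.24] pointing down, gripper open.
Joint ranges: [-2.98, 2.98], [-0.91, 2.08], [0.09, 2.57], [-1.24, 4.39], [0.2, 2.65], [-2.68, 2.68]. Speed limits (rad/s): [2.57, 2.57, 3.01, 3.14, 3.14, 3.14].

INTERFACE

Orientations are given as a unit quaternion [w, x, y, z].
In Python, from workcell import env gives the robot as it stands. The module is installed in compiled form; this text tells all that it offers.
- The arm moves only by the tool apply_moves, never from a script. Its argument "rows" is a list of rows, each a list of 5 numbers: the opening in per cent of the stroke, from 0 (shut) to 100 (fully open), then the shift along the world's x, y, z in cm, then the turn about the world's z in rad. A call has 1 to 12 rows; each row shifts and turns the pose as measured when the row begins; what a row does not reach is not made up. A row lasts 1/12 s, in which the tool goes at most 41.7 mm and 7.16 degrees, less where a joint would pass 70% of its speed; a pose out of reach is approached as far as the arm can. A call is refused whole if a number of a shift passes 4.17 or a number of a turn 0.125, either way. A call with a gripper value outside its range is refused whole. The fingers move at their own pace and stop on an object; the grip force is fixed at half the most. Time passes only in rows, so rows that do not move let the fingers close. It gives the time, the measured TCP pose, the force and the opening at its end, in the units of the state.
- env.get_obs(): the state, without advancing time (a new reading comes with each control period).
- env.snapshot(name): name is "scene" or "top" or "wrist"; returns the picture (480x640x3 uint8, blue, green, red); there is no depth.
- env.calibration(name): a dict with "fov_y" (degrees; the focal length in pixels is half the picture's height over the tangent of half this angle, whatever the lens; pixels are square), "cx", "cy" (the principal point, pixels), "R" (3x3) and "t" (3): a world point X has camera coordinates R X + t; the wrist camera has in their place "mount" (4x4, takes a point from camera to tool coordinates, whose origin is the TCP and whose axes are the tool frame's). Camera axes: x right, y down, z forward; pixel columns grow to the right and rows downward; lengths in m; the calibration is good to about 2 mm. A picture is of the moment at which its call begins: read the wrist's pose just before it. calibration takes no time and is no camera call.
- env.close_job(): hands the job in, once; it reports no verdict.
Trained networks look in the newest picture that a camera, given by its name, has taken for a name from the list of things; names that differ only in an ending like _2 or _b are one class to them, and where a whole thing is asked for, a point or a joint stands for the part that bears it (a point fixed in the world has none). Each returns a list of dicts, best first, with "conf" (0 to 1); they miss things now and then, are a little off and sometimes report something else, mostly with a low value. They report only what shows in the picture. A call takes as long as a camera call.
- env.search_frame(thing, camera): "box" ([centre column, centre row, width, height] as shares, 0 to 1, of the picture: columns of its width, rows of its height, round what is visible of it).
- env.spot_point(thing, camera): "location" ([column, row] as shares, 0 to 1, of the picture: columns of its width, rows of its height: a listed point, or the origin of a listed thing).
The state is a dict: "clock": time; "joints": joint angles; "qd": joint speeds; "joint_efforts": joint torques, N m; "tool_pos": TCP position; "tcp_rot": TCP orientation; "wrist_force": force on the tool from outside, world axes, zero at the start; "wrist_torque": the same for the moment, N m; "opening": finger opening in m.
Only numpy, scipy, OpenCV 4.12 (cv2) and the standard library are available. Lean on these libraries where they do the work, as an engineer would, in place of code of your own. Each camera call takes 0.05 s, during which the arm holds its last target.

## Working session

There is one attempt and no reset: what is moved stays moved. The work goes in short steps, Python scripts to look and compute and a tool call to move; the robot and the scene stay as the last step left them, time stands still between calls to the robot, and variables do not carry over. Pictures are saved under pics/ and viewed, and the job is handed in when it is done.

Besides the shell and the picture viewer there is one more tool, called by a JSON object that holds its "method" and its "body", one argument or row to a line. apply_moves: Moves the arm, as the interface text tells. Its arguments: {"type":"object","properties":{"rows":{"type":"array","items":{"type":"array","items":{"type":"number"}}}},"required":["rows"]}

```bash
mkdir -p pics; python3 - <<'E'
from workcell import env
import cv2,numpy as np
o=env.get_obs();print({k:np.round(v,4) for k,v in o.items()})
for c in("scene","top","wrist"):
    im=env.snapshot(c);cv2.imwrite(f"pics/a_{c}.png",im)
    k=env.calibration(c);print(c,{a:np.round(b,4).tolist() for a,b in k.items()})
    for t in("wheel_grip","bar_grip","bar_nose","canister"):
        print(t,[(round(d['conf'],2),np.round(np.array(d['location'])*[640,480],1)) for d in env.spot_point(t,c)[:2]])
print(env.get_obs()['clock'])
E
```

```text
{'clock': np.float64(0.0), 'joints': array([ 1.0559,  0.2212,  1.5276, -0.    ,  1.3947, -0.1261]), 'qd': array([ 0.0012,  0.0012, -0.002 ,  0.0005,  0.0019,  0.0003]), 'joint_efforts': array([ 1.30000e-03, -4.94611e+01, -3.87372e+01,  7.00000e-02,
        5.71000e-02, -1.00000e-04]), 'tool_pos': array([0.2366, 0.5778, 0.2384]), 'tcp_rot': array([ 4.000e-04,  8.304e-01,  5.572e-01, -9.000e-04]), 'wrist_force': array([ 0.3408,  0.4504, -0.1368]), 'wrist_torque': array([ 0.0221,  0.0039, -0.0045]), 'opening': np.float64(0.0864)}
scene {'fov_y': 55.1404, 'cx': 312.9542, 'cy': 244.4694, 'R': [[-0.1783, 0.9839, 0.0068], [0.7584, 0.1419, -0.6362], [-0.6269, -0.1083, -0.7715]], 't': [0.0855, -0.3868, 1.2746]}
wheel_grip [(0.58, array([283.7, 228.6]))]
bar_grip [(0.61, array([283.3, 213.9])), (0.19, array([431.7, 254.9]))]
bar_nose [(0.74, array([271.2, 212.4]))]
canister [(0.88, array([289.8, 266. ]))]
top {'fov_y': 43.4314, 'cx': 317.6421, 'cy': 240.7585, 'R': [[0.0302, -0.9995, 0.0058], [-0.9883, -0.0307, -0.1495], [0.1496, -0.0012, -0.9888]], 't': [-0.0153, 0.6143, 1.1657]}
wheel_grip [(0.92, array([336. , 248.3])), (0.67, array([446.1, 323.4]))]
bar_grip [(0.61, array([334.9, 242.8]))]
bar_nose [(0.46, array([348.4, 249.1]))]
canister [(0.63, array([332.6, 252.8])), (0.23, array([179. , 193.3]))]
wrist {'fov_y': 61.2532, 'cx': 324.1706, 'cy': 242.1086, 'mount': [[1.0, 0.0005, 0.0007, -0.001], [-0.0007, 0.9599, 0.2803, -0.078], [-0.0006, -0.2803, 0.9599, -0.1454], [0.0, 0.0, 0.0, 1.0]]}
wheel_grip []
bar_grip []
bar_nose []
canister []
0.75
```

View pics/a_scene.png

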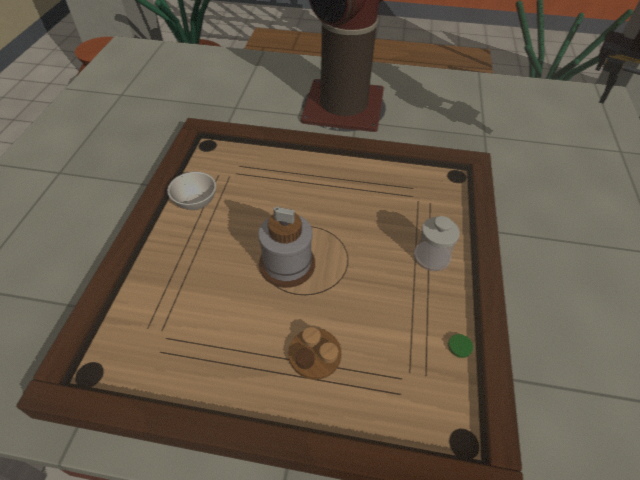

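View pics/a_top.png

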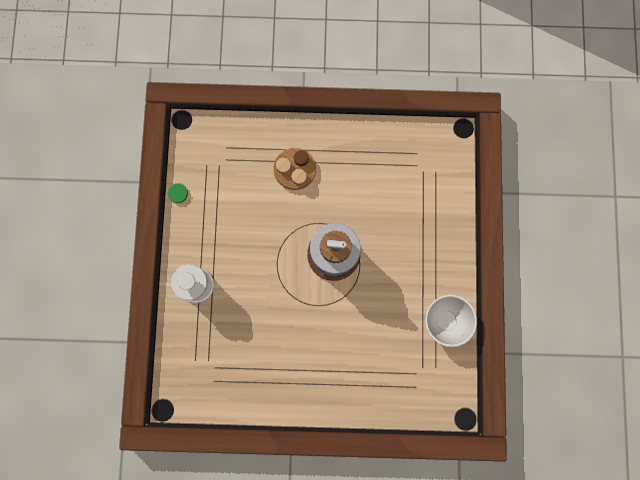

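```bash
cat > h.py <<'E'
import numpy as np
from workcell import env
from scipy.spatial.transform import Rotation as Ro
def ray(c,px,obs=None):
    k=env.calibration(c);f=240/np.tan(np.radians(k['fov_y']/2))
    d=np.array([(px[0]-k['cx'])/f,(px[1]-k['cy'])/f,1.]);
    if c=='wrist':
        q=obs['tcp_rot'];R=Ro.from_quat([q[1],q[2],q[3],q[0]]).as_matrix();M=np.array(k['mount'])
        o=R@M[:3,3]+obs['tool_pos'];d=R@M[:3,:3]@d
    else:
        R=np.array(k['R']);o=-R.T@np.array(k['t']);d=R.T@d
    return o,d/np.linalg.norm(d)
def tri(L):
    A=0;b=0
    for o,d in L:
        P=np.eye(3)-np.outer(d,d);A=A+P;b=b+P@o
    x=np.linalg.solve(A,b);return x,[np.linalg.norm((np.eye(3)-np.outer(d,d))@(x-o)) for o,d in L]
def plane(r,z): o,d=r;return o+d*(z-o[2])/d[2]
E
python3 - <<'E'
from h import *
for n,a,b in [('wheel',(283.7,228.6),(336,248.3)),('bar',(283.3,213.9),(334.9,242.8)),('nose',(271.2,212.4),(348.4,249.1)),('can',(289.8,266),(332.6,252.8))]:
    print(n,tri([ray('scene',a),ray('top',b)]))
E
```

```text
wheel (array([ 0.58883302, -0.0321514 ,  0.13053082]), [np.float64(0.001140572092303524), np.float64(0.0011405720923035351)])
bar (array([ 0.59299183, -0.02929074,  0.17299093]), [np.float64(0.0019025022840633869), np.float64(0.0019025022840633836)])
nose (array([ 0.58369192, -0.05376008,  0.16226677]), [np.float64(0.0012684080479948593), np.float64(0.0012684080479948249)])
can (array([ 0.5931393 , -0.02625459,  0.02815651]), [np.float64(0.0014333094708767595), np.float64(0.0014333094708767668)])
```

The scene view shows the canister at about (288,250), with the wheel at (284,228) and the bar at (285,215). In the top view the wheel is at (336,247) and the bar's nose points to the right, roughly -y in the world. I'll hover over it with the wrist camera next.

{"method": "apply_moves", "body": {
  "rows": [
    [100,2,-3.4,0.5,0],
    [100,2,-3.4,0.5,0],
    [100,2,-3.4,0.5,0],
    [100,2,-3.4,0.5,0],
    [100,2,-3.4,0.5,0],
    [100,2,-3.4,0.5,0],
    [100,2,-3.4,0.5,0],
    [100,2,-3.4,0.5,0],
    [100,2,-3.4,0.5,0],
    [100,2,-3.4,0.5,0],
    [100,2,-3.4,0.5,0],
    [100,2,-3.4,0.5,0]
  ]
}}

```text
clock: 1.75
tool_pos: [0.4776, 0.1572, 0.3011]
tcp_rot: [-0.0, 0.826, 0.563, 0.001]
wrist_force: [0.9, -0.9, -0.6]
opening: 0.087
```

{"method": "apply_moves", "body": {
  "rows": [
    [100,2,-3.4,0.5,0],
    [100,2,-3.4,0.5,0],
    [100,2,-3.4,0.5,0],
    [100,2,-3.4,0.5,0],
    [100,2,-3.4,0.5,0],
    [100,0,0,0,0],
    [100,0,0,0,0]
  ]
}}

```text
clock: 2.33
tool_pos: [0.5834, -0.03, 0.3295]
tcp_rot: [0.003, 0.829, 0.559, 0.003]
wrist_force: [0.1, 0.7, -0.7]
opening: 0.0871
```

```bash
cat >> h.py <<'E'
import cv2
def look(name,things=("wheel_grip","bar_grip","bar_nose","canister"),zs={}):
    o=env.get_obs();im=env.snapshot('wrist');cv2.imwrite(f"pics/{name}.png",im)
    print('pose',np.round(o['tool_pos'],4),np.round(o['tcp_rot'],4),'W',np.round(o['wrist_torque'],3))
    for t in things:
        for d in env.spot_point(t,'wrist')[:1]:
            p=np.array(d['location'])*[640,480]
            print(t,round(d['conf'],2),p.round(1),plane(ray('wrist',p,o),zs.get(t,0.02)).round(4))
    return o
E
python3 - <<'E'
from h import *
b=0.022
o=look('w1',zs=dict(wheel_grip=b+.11,bar_grip=b+.139,bar_nose=b+.139,canister=b))
W=[]
for i in range(1): pass
E
```

```text
pose [ 0.5834 -0.03    0.3295] [0.0025 0.8289 0.5594 0.0033] W [ 0.015  0.007 -0.024]
wheel_grip 0.79 [325.6 222. ] [ 0.5889 -0.031   0.132 ]
bar_grip 0.56 [327.7 232.7] [ 0.591  -0.0303  0.161 ]
bar_nose 0.65 [303.9 241.3] [ 0.5905 -0.0507  0.161 ]
canister 0.58 [446.7 305.3] [0.7671 0.0579 0.022 ]
```

View pics/w1.png

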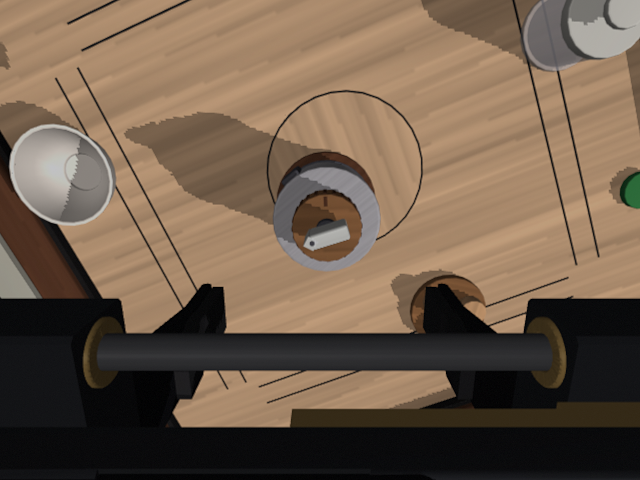

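The wrist view shows the lid centred near (327,218), the wheel at (326,225), the bar's nose at (304,245) and its square end near (349,230). I'll zoom in.

```bash
python3 - <<'E'
import cv2
im=cv2.imread('pics/w1.png')
c=im[150:285,260:395];cv2.imwrite('pics/w1z.png',cv2.resize(c,None,fx=4.4,fy=4.4,interpolation=cv2.INTER_CUBIC))
im=cv2.imread('pics/a_top.png')
c=im[210:290,295:375];cv2.imwrite('pics/topz.png',cv2.resize(c,None,fx=7,fy=7,interpolation=cv2.INTER_CUBIC))
im=cv2.imread('pics/a_scene.png')
c=im[195:295,240:340];cv2.imwrite('pics/scz.png',cv2.resize(c,None,fx=6,fy=6,interpolation=cv2.INTER_CUBIC))
E
```

```text
(no output)
```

View pics/w1z.png

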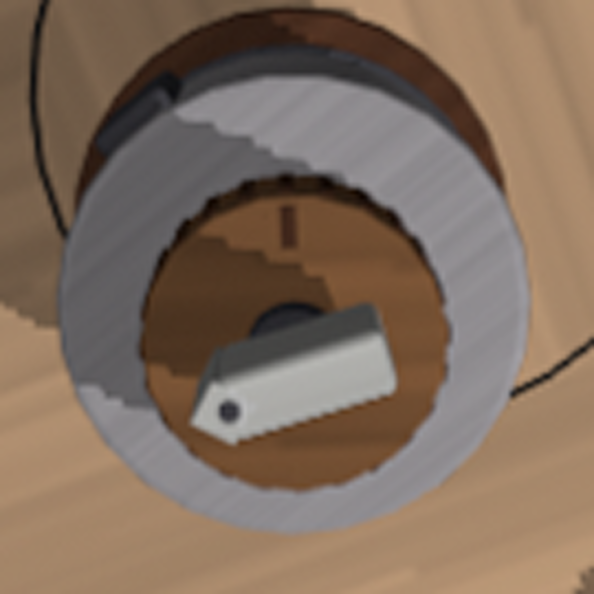

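View pics/topz.png

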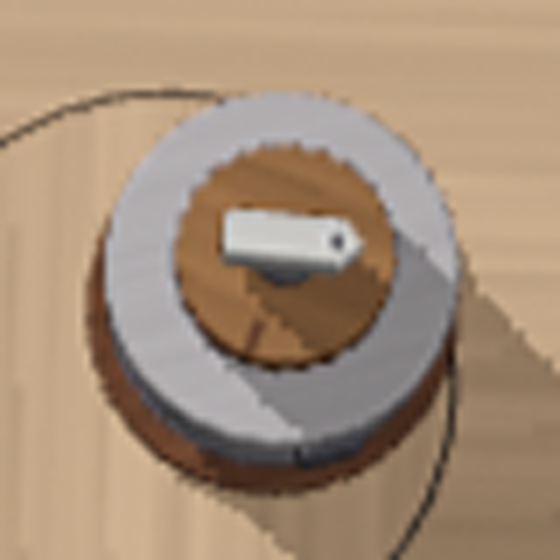

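View pics/scz.png

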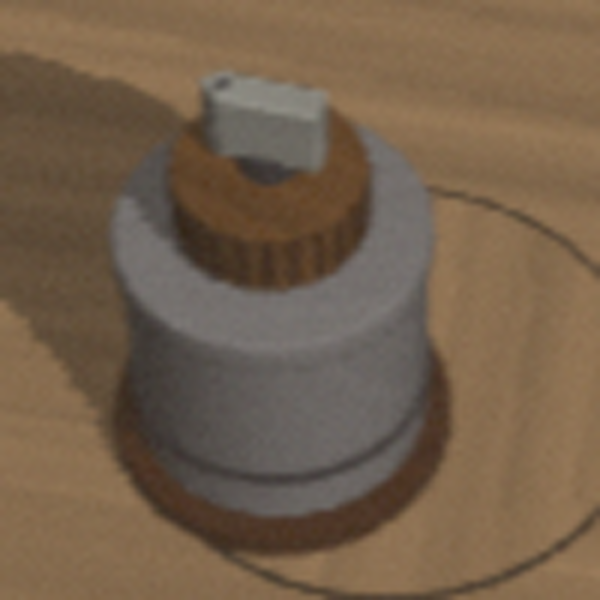

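```bash
cat > fit.py <<'E'
from h import *
from scipy.optimize import least_squares
o=dict(tool_pos=np.array([0.5834,-0.03,0.3295]),tcp_rot=np.array([0.0025,0.8289,0.5594,0.0033]))
def proj(c,X,o=o):
    k=env.calibration(c);f=240/np.tan(np.radians(k['fov_y']/2))
    if c=='wrist':
        q=o['tcp_rot'];R=Ro.from_quat([q[1],q[2],q[3],q[0]]).as_matrix();M=np.array(k['mount'])
        P=((X-o['tool_pos'])@R-M[:3,3])@M[:3,:3]
    else: P=X@np.array(k['R']).T+np.array(k['t'])
    return P[:,:2]/P[:,2:]*f+[k['cx'],k['cy']]
a=np.linspace(0,2*np.pi,720);C=np.c_[np.cos(a),np.sin(a),0*a]
def disc(c,x,z,r):
    p=proj(c,np.array([x[0],x[1],x[2]+z])+r*C);return dict(L=p[:,0].min(),R=p[:,0].max(),T=p[:,1].min(),B=p[:,1].max())
D=[('wrist',.096,.048,'L',273.6),('wrist',.096,.048,'R',379.8),('wrist',.096,.048,'B',271.1),('wrist',.096,.048,'T',167),
('wrist',.122,.029,'B',261.4),('wrist',.122,.029,'R',362.3),('wrist',.122,.029,'L',292.5),
('top',.096,.048,'L',310),('top',.096,.048,'R',360.4),('top',.096,.048,'T',223.1),('top',.122,.029,'L',320.1),('top',.122,.029,'R',351.6),('top',.122,.029,'T',230.4),
('scene',.096,.048,'L',258.3),('scene',.096,.048,'R',312.3),('scene',.122,.029,'L',268),('scene',.122,.029,'R',302),('scene',.122,.029,'B',235.8)]
def res(x,cams):return [disc(c,x,z,r)[k]-v+.4 for c,z,r,k,v in D if c in cams]
if __name__=='__main__':
  for cams in(('wrist',),('top','scene'),('wrist','top','scene')):
    s=least_squares(lambda x:res(x,cams),[.59,-.03,.02]);print(cams,s.x.round(4),np.round(s.fun,1))
  b=s.x[2]
  n=plane(ray('wrist',(302.8,246.9),o),b+.151);n2=plane(ray('top',(346.3,244.3)),b+.151)
  q=plane(ray('wrist',(348.6,235.5),o),b+.151);
  for v in(n,n2,q): print(v.round(4),np.degrees(np.arctan2(*(v-s.x)[[1,0]])),np.linalg.norm((v-s.x)[:2]))
E
python3 fit.py
```

```text
('wrist',) [ 0.5909 -0.0309  0.0237] [-0.1  0.5  0.1  0.1 -0.2 -0.5  0.1]
('top', 'scene') [ 0.5911 -0.0299  0.0268] [ 0.2  0.8 -0.3  0.3  0.4  0.   0.3  0.7  0.4  0.1  0.1]
('wrist', 'top', 'scene') [ 0.5906 -0.0305  0.0253] [-0.1  1.   0.2 -0.2 -0.1 -0.1  0.1  0.5  1.1  0.1  0.6  0.6  0.4  0.2
  0.5  0.2 -0.2  0.4]
[ 0.5903 -0.0509  0.1763] -90.64385104195821 0.0203434171752005
[ 0.59   -0.0478  0.1763] -91.79337341233081 0.01729665428181364
[ 0.595  -0.0149  0.1763] 74.08832936402649 0.016256543702209716
```

{"method": "apply_moves", "body": {
  "rows": [
    [100,0.73,-0.06,-3,0],
    [100,0,0,-3,0],
    [100,0,0,-3,0],
    [100,0,0,-2,0],
    [100,0,0,-2,0],
    [100,0,0,-1,0],
    [100,0,0,0,0],
    [100,0,0,0,0]
  ]
}}

```text
clock: 3.25
tool_pos: [0.5873, -0.0159, 0.1888]
tcp_rot: [0.005, 0.823, 0.568, 0.007]
wrist_force: [1.2, -0.1, -0.1]
opening: 0.0872
```

```bash
python3 - <<'E'
from h import *
o=look('w2',zs=dict(wheel_grip=.024+.11,bar_grip=.024+.139,bar_nose=.024+.139,canister=.024))
E
```

```text
pose [ 0.5873 -0.0159  0.1888] [0.0047 0.8231 0.5678 0.0066] W [0.029 0.01  0.032]
wheel_grip 0.89 [298.8 292.5] [ 0.5911 -0.0323  0.134 ]
bar_grip 0.62 [297.9 320.2] [ 0.5924 -0.0316  0.163 ]
bar_nose 0.81 [256.9 332.9] [ 0.5917 -0.0521  0.163 ]
canister 0.74 [313.1 237.2] [ 0.5946 -0.0278  0.024 ]
```

View pics/w2.png

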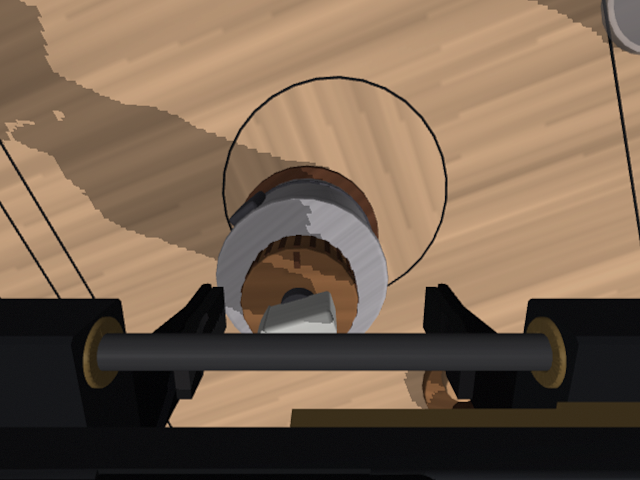

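The tool drifted in y, with the canister now left of the jaw centre at (300,270). I'll correct that before descending.

{"method": "apply_moves", "body": {
  "rows": [
    [100,0.34,-1.47,0,0],
    [100,0,0,0,0],
    [100,0,0,0,0]
  ]
}}

```text
clock: 3.75
tool_pos: [0.5939, -0.0334, 0.1933]
tcp_rot: [0.008, 0.823, 0.567, 0.009]
wrist_force: [-0.7, -0.4, -0.5]
opening: 0.087
```

```bash
python3 - <<'E'
from h import *
for i in range(4):
    o=env.get_obs();print(o['clock'],o['tool_pos'].round(4),o['tcp_rot'].round(4),o['joints'].round(4),o['wrist_torque'].round(3)); env.snapshot('wrist')
E
```

```text
3.75 [ 0.5939 -0.0334  0.1933] [0.0077 0.8234 0.5673 0.0094] [-0.1901  0.1669  1.6768  0.0027  1.2737 -1.3974] [0.031 0.033 0.016]
3.8 [ 0.5941 -0.0337  0.1935] [0.0081 0.8234 0.5673 0.0094] [-0.1902  0.1668  1.6766  0.0022  1.2734 -1.3974] [-0.006 -0.007  0.049]
3.85 [ 0.5939 -0.0333  0.1932] [0.0078 0.8234 0.5674 0.0093] [-0.1897  0.1668  1.6771  0.0024  1.2735 -1.3972] [0.034 0.044 0.056]
3.9 [ 0.5936 -0.033   0.193 ] [0.0076 0.8233 0.5675 0.0091] [-0.1894  0.1669  1.6775  0.0025  1.2736 -1.3971] [0.081 0.006 0.018]
```

{"method": "apply_moves", "body": {
  "rows": [
    [100,-0.3,0.28,0,0]
  ]
}}

```text
clock: 4.03
tool_pos: [0.5906, -0.0301, 0.1927]
tcp_rot: [0.007, 0.823, 0.567, 0.009]
wrist_force: [-0.3, -0.5, -0.0]
opening: 0.0874
```

```bash
python3 - <<'E'
from h import *
for i in range(4):
    o=env.get_obs();print(o['clock'],o['tool_pos'].round(4),o['tcp_rot'].round(4),o['joints'].round(4),o['wrist_torque'].round(3)); env.snapshot('wrist')
E
```

```text
4.0333 [ 0.5906 -0.0301  0.1927] [0.0074 0.8233 0.5675 0.009 ] [-0.1856  0.16    1.6859  0.0024  1.2724 -1.3932] [-0.003 -0.052 -0.04 ]
4.0833 [ 0.5898 -0.0293  0.1925] [0.0069 0.8232 0.5676 0.0088] [-0.1846  0.159   1.6874  0.0028  1.273  -1.3927] [ 0.033 -0.018 -0.028]
4.1333 [ 0.59   -0.0294  0.1925] [0.007  0.8231 0.5677 0.0088] [-0.1847  0.1591  1.6872  0.0027  1.2729 -1.393 ] [-0.073  0.038  0.02 ]
4.1833 [ 0.5901 -0.0295  0.1926] [0.0072 0.8231 0.5678 0.0089] [-0.1847  0.1593  1.6869  0.0025  1.2727 -1.3932] [-0.     0.007 -0.002]
```

{"method": "apply_moves", "body": {
  "rows": [
    [100,0.06,-0.1,-1,0],
    [100,0,0,-1,0],
    [100,0,0,-1,0]
  ]
}}

```text
clock: 4.48
tool_pos: [0.5926, -0.0307, 0.1632]
tcp_rot: [0.009, 0.823, 0.568, 0.011]
wrist_force: [0.5, -0.3, -0.3]
opening: 0.0869
```

```bash
cat >> h.py <<'E'
def rd(n=4):
    W=[];J=[];P=[];F=[]
    for i in range(n):
        o=env.get_obs();W.append(o['wrist_torque']);J.append(o['joint_efforts']);P.append(o['tool_pos']);F.append(o['wrist_force']); env.snapshot('wrist')
    o=env.get_obs();q=o['tcp_rot']
    print('t',round(o['clock'],2),'P',o['tool_pos'].round(4),'yaw',round(2*np.arctan2(q[2],q[1]),4),'q',q.round(4),'op',round(o['opening'],4))
    print('W',np.mean(W,0).round(3),np.std(W,0).round(3),'F',np.mean(F,0).round(2),'J6',np.mean(J,0)[5].round(4),np.std(J,0)[5].round(4))
E
python3 -c "
from h import *
rd(4)"
```

```text
t 4.68 P [ 0.5918 -0.0306  0.163 ] yaw 1.2083 q [0.0083 0.8229 0.568  0.0099] op 0.087
W [0.007 0.052 0.004] [0.042 0.034 0.006] F [-0.36 -0.09 -0.12] J6 -0.0019 0.0011
```

{"method": "apply_moves", "body": {
  "rows": [
    [100,-0.1,0,-0.7,0],
    [100,0,0,-0.7,0],
    [100,0,0,-0.6,0]
  ]
}}

```text
clock: 4.93
tool_pos: [0.5926, -0.0309, 0.1441]
tcp_rot: [0.01, 0.823, 0.568, 0.012]
wrist_force: [0.2, 0.6, -0.1]
opening: 0.0871
```

```bash
python3 -c "
from h import *
rd(4);look('w3',())
im=env.snapshot('scene');cv2.imwrite('pics/s3.png',cv2.resize(im[130:300,200:380],None,fx=3.3,fy=3.3,interpolation=2))"
```

```text
t 5.13 P [ 0.5923 -0.0309  0.1441] yaw 1.2083 q [0.0097 0.8229 0.568  0.0113] op 0.0875
W [0.004 0.093 0.004] [0.027 0.074 0.021] F [-0.12  0.3   1.13] J6 -0.0216 0.0372
pose [ 0.5923 -0.0309  0.1441] [0.0097 0.8229 0.568  0.0113] W [ 0.006 -0.018  0.029]
```

View pics/w3.png

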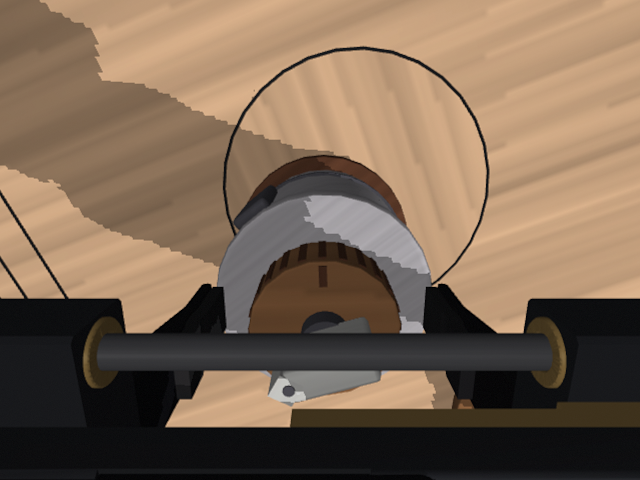

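View pics/s3.png

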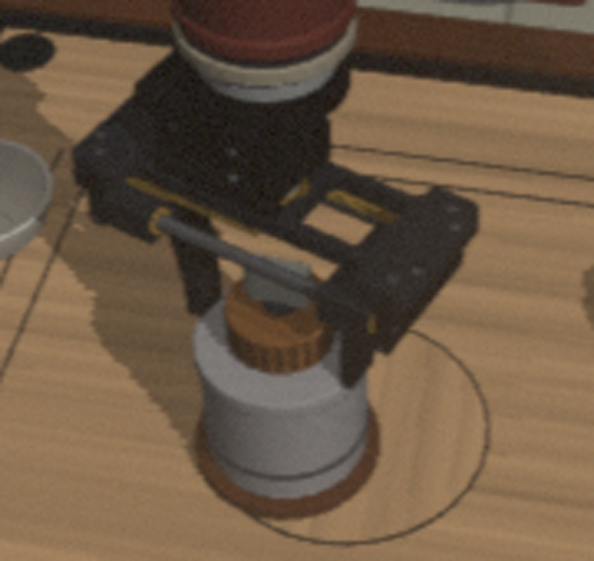

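```bash
python3 -c "
from h import *
for i in range(4):
    o=env.get_obs();print(o['wrist_force'].round(2),o['wrist_torque'].round(3),o['joint_efforts'].round(3),o['tool_pos'].round(4));env.snapshot('top')
"
```

```text
[-0.87  0.55 -0.33] [-0.004  0.066 -0.044] [ 3.0000e-03 -4.6312e+01 -3.6233e+01 -9.0000e-03 -8.4000e-02 -0.0000e+00] [ 0.5922 -0.0308  0.1441]
[-0.12  1.2  -0.41] [-0.021  0.014 -0.053] [ 3.0000e-03 -4.6286e+01 -3.6202e+01 -9.0000e-03 -8.0000e-02 -0.0000e+00] [ 0.5923 -0.0308  0.1442]
[0.57 0.79 0.15] [ 0.02   0.023 -0.007] [ 2.0000e-03 -4.6268e+01 -3.6183e+01 -9.0000e-03 -7.8000e-02 -1.0000e-03] [ 0.5923 -0.0309  0.1442]
[ 0.19 -0.29 -0.97] [-0.022  0.021  0.014] [ 1.0000e-03 -4.6259e+01 -3.6173e+01 -9.0000e-03 -7.7000e-02 -1.0000e-03] [ 0.5923 -0.0308  0.1443]
```

The jaws straddle the wheel, which is centred at column 324 against a jaw centre of about 325. J6 effort is a very low-noise moment signal. Closing now.

{"method": "apply_moves", "body": {
  "rows": [
    [100,-0.15,0,0,0],
    [50,0,0,0,0],
    [50,0,0,0,0],
    [50,0,0,0,0],
    [50,0,0,0,0],
    [50,0,0,0,0]
  ]
}}

```text
clock: 5.93
tool_pos: [0.5906, -0.0309, 0.1443]
tcp_rot: [0.01, 0.823, 0.568, 0.011]
wrist_force: [0.6, -0.1, 0.2]
opening: 0.0616
```

```bash
python3 -c "
from h import *
rd(4)"
```

```text
t 6.13 P [ 0.5908 -0.0303  0.1444] yaw 1.2083 q [0.0095 0.8229 0.568  0.0118] op 0.0572
W [ 0.728 -0.234  0.022] [0.764 0.259 0.025] F [1.98 5.14 0.04] J6 0.0003 0.015
```

{"method": "apply_moves", "body": {
  "rows": [
    [50,0,0,0,0],
    [50,0,0,0,0],
    [50,0,0,0,-0.05],
    [50,0,0,0,-0.05]
  ]
}}

```text
clock: 6.47
tool_pos: [0.5908, -0.0303, 0.1443]
tcp_rot: [0.01, 0.85, 0.526, 0.011]
wrist_force: [0.5, 1.7, -0.1]
opening: 0.0571
```

```bash
python3 -c "
from h import *
rd(4)"
```

```text
t 6.67 P [ 0.5908 -0.0303  0.1444] yaw 1.1104 q [0.0102 0.8497 0.5271 0.0111] op 0.0574
W [ 0.173 -0.044 -0.091] [0.044 0.03  0.197] F [ 0.61  1.7  -0.31] J6 -0.1501 0.4029
```

```bash
cat >> h.py <<'E'
def seq(n=3):
    for i in range(n):
        o=env.get_obs();q=o['tcp_rot']
        print(round(o['clock'],3),'yaw %.4f'%(2*np.arctan2(q[2],q[1])),'qd6 %.4f'%o['qd'][5],'J6 %.4f'%o['joint_efforts'][5],'Wz %.3f'%o['wrist_torque'][2],o['wrist_force'].round(1),o['tool_pos'].round(4))
        if i<n-1: env.snapshot('wrist')
E
python3 -c "
from h import *
seq(1)"
```

```text
6.667 yaw 1.1104 qd6 -0.0011 J6 -0.1323 Wz -0.185 [0.3 2.1 0.1] [ 0.5908 -0.0303  0.1444]
```

{"method": "apply_moves", "body": {
  "rows": [
    [50,0,0,0,-0.03],
    [50,0,0,0,-0.03]
  ]
}}

```text
clock: 6.83
tool_pos: [0.5908, -0.0303, 0.1443]
tcp_rot: [0.011, 0.865, 0.502, 0.011]
wrist_force: [0.5, 1.2, -0.4]
opening: 0.0573
```

```bash
python3 -c "
from h import *
seq(6)"
```

```text
6.833 yaw 1.0529 qd6 0.3448 J6 -0.3086 Wz 0.218 [ 0.5  1.2 -0.4] [ 0.5908 -0.0303  0.1443]
6.883 yaw 1.0509 qd6 -0.0607 J6 -0.0712 Wz 0.010 [1.5 0.8 1. ] [ 0.5908 -0.0303  0.1444]
6.933 yaw 1.0530 qd6 -0.0233 J6 0.1108 Wz -0.205 [ 0.2  2.4 -0.8] [ 0.5908 -0.0303  0.1443]
6.983 yaw 1.0535 qd6 -0.0040 J6 -0.0970 Wz -0.158 [1.  0.6 0.1] [ 0.5908 -0.0303  0.1443]
7.033 yaw 1.0535 qd6 0.0023 J6 -0.1401 Wz -0.125 [ 0.8  1.5 -0.3] [ 0.5908 -0.0303  0.1443]
7.083 yaw 1.0532 qd6 0.0038 J6 -0.1376 Wz -0.111 [1.4 1.5 0.5] [ 0.5908 -0.0303  0.1443]
```

{"method": "apply_moves", "body": {
  "rows": [
    [50,0,0,0,-0.02],
    [50,0,0,0,-0.02]
  ]
}}

```text
clock: 7.25
tool_pos: [0.5908, -0.0303, 0.1443]
tcp_rot: [0.011, 0.874, 0.485, 0.011]
wrist_force: [1.3, 1.7, 0.2]
opening: 0.0573
```

```bash
python3 -c "
from h import *
seq(1)"
```

```text
7.25 yaw 1.0132 qd6 0.2460 J6 -0.1996 Wz 0.180 [1.3 1.7 0.2] [ 0.5908 -0.0303  0.1443]
```

{"method": "apply_moves", "body": {
  "rows": [
    [50,0,0,0,-0.02]
  ]
}}

```text
clock: 7.33
tool_pos: [0.5908, -0.0303, 0.1443]
tcp_rot: [0.011, 0.879, 0.476, 0.01]
wrist_force: [0.7, 0.8, 0.3]
opening: 0.0578
```

```bash
python3 -c "
from h import *
seq(1)"
```

```text
7.333 yaw 0.9918 qd6 0.2639 J6 -0.1881 Wz 0.204 [0.7 0.8 0.3] [ 0.5908 -0.0303  0.1443]
```

{"method": "apply_moves", "body": {
  "rows": [
    [50,0,0,0,-0.02]
  ]
}}

```text
clock: 7.42
tool_pos: [0.5908, -0.0303, 0.1443]
tcp_rot: [0.011, 0.885, 0.466, 0.01]
wrist_force: [-0.3, 1.9, 0.0]
opening: 0.0574
```

```bash
python3 -c "
from h import *
seq(1)"
```

```text
7.417 yaw 0.9700 qd6 0.2667 J6 -0.1723 Wz 0.203 [-0.3  1.9  0. ] [ 0.5908 -0.0303  0.1443]
```

{"method": "apply_moves", "body": {
  "rows": [
    [50,0,0,0,-0.02]
  ]
}}

```text
clock: 7.5
tool_pos: [0.5908, -0.0303, 0.1444]
tcp_rot: [0.011, 0.89, 0.456, 0.01]
wrist_force: [0.9, 2.6, -0.1]
opening: 0.057
```

```bash
python3 -c "
from h import *
seq(1)"
```

```text
7.5 yaw 0.9480 qd6 0.2694 J6 -0.1670 Wz 0.230 [ 0.9  2.6 -0.1] [ 0.5908 -0.0303  0.1444]
```

{"method": "apply_moves", "body": {
  "rows": [
    [50,0,0,0,-0.02],
    [50,0,0,0,-0.02]
  ]
}}

```text
clock: 7.67
tool_pos: [0.5908, -0.0303, 0.1443]
tcp_rot: [0.011, 0.9, 0.437, 0.01]
wrist_force: [1.1, 1.3, 0.2]
opening: 0.0575
```

```bash
python3 -c "
from h import *
seq(1)"
```

```text
7.667 yaw 0.9038 qd6 0.2698 J6 -0.1626 Wz 0.210 [1.1 1.3 0.2] [ 0.5908 -0.0303  0.1443]
```

{"method": "apply_moves", "body": {
  "rows": [
    [50,0,0,0,-0.02],
    [50,0,0,0,-0.02]
  ]
}}

```text
clock: 7.83
tool_pos: [0.5908, -0.0303, 0.1443]
tcp_rot: [0.012, 0.909, 0.417, 0.01]
wrist_force: [1.6, 1.0, -0.2]
opening: 0.0572
```

```bash
python3 -c "
from h import *
seq(1)"
```

```text
7.833 yaw 0.8595 qd6 0.2735 J6 -0.1614 Wz 0.221 [ 1.6  1.  -0.2] [ 0.5908 -0.0303  0.1443]
```

{"method": "apply_moves", "body": {
  "rows": [
    [50,0,0,0,-0.02],
    [50,0,0,0,-0.02]
  ]
}}

```text
clock: 8.0
tool_pos: [0.5908, -0.0303, 0.1443]
tcp_rot: [0.012, 0.918, 0.396, 0.009]
wrist_force: [0.5, 1.5, 0.2]
opening: 0.0574
```

```bash
python3 -c "
from h import *
seq(1)"
```

```text
8.0 yaw 0.8150 qd6 0.2706 J6 -0.1610 Wz 0.184 [0.5 1.5 0.2] [ 0.5908 -0.0303  0.1443]
```

{"method": "apply_moves", "body": {
  "rows": [
    [50,0,0,0,-0.02],
    [50,0,0,0,-0.02]
  ]
}}

```text
clock: 8.17
tool_pos: [0.5908, -0.0303, 0.1443]
tcp_rot: [0.012, 0.927, 0.376, 0.009]
wrist_force: [0.5, 2.2, -0.0]
opening: 0.0572
```

```bash
python3 -c "
from h import *
seq(1)"
```

```text
8.167 yaw 0.7706 qd6 0.2711 J6 -0.1609 Wz 0.200 [ 0.5  2.2 -0. ] [ 0.5908 -0.0303  0.1443]
```

No contact yet; J6 effort is flat at -0.161. Continuing.

{"method": "apply_moves", "body": {
  "rows": [
    [50,0,0,0,-0.02],
    [50,0,0,0,-0.02]
  ]
}}

```text
clock: 8.33
tool_pos: [0.5908, -0.0303, 0.1444]
tcp_rot: [0.012, 0.935, 0.355, 0.009]
wrist_force: [0.4, 1.3, 0.1]
opening: 0.0571
```

```bash
python3 -c "
from h import *
seq(1)"
```

```text
8.333 yaw 0.7261 qd6 0.2733 J6 -0.1603 Wz 0.154 [0.4 1.3 0.1] [ 0.5908 -0.0303  0.1444]
```

{"method": "apply_moves", "body": {
  "rows": [
    [50,0,0,0,-0.02],
    [50,0,0,0,-0.02]
  ]
}}

```text
clock: 8.5
tool_pos: [0.5908, -0.0303, 0.1443]
tcp_rot: [0.012, 0.942, 0.334, 0.009]
wrist_force: [-0.1, 1.1, 1.0]
opening: 0.057
```

```bash
python3 -c "
from h import *
seq(1)"
```

```text
8.5 yaw 0.6817 qd6 0.2730 J6 -0.1603 Wz 0.224 [-0.1  1.1  1. ] [ 0.5908 -0.0303  0.1443]
```

{"method": "apply_moves", "body": {
  "rows": [
    [50,0,0,0,-0.02],
    [50,0,0,0,-0.02]
  ]
}}

```text
clock: 8.67
tool_pos: [0.5908, -0.0303, 0.1444]
tcp_rot: [0.013, 0.95, 0.313, 0.008]
wrist_force: [0.6, 0.6, -0.0]
opening: 0.0573
```

```bash
python3 -c "
from h import *
seq(1)"
```

```text
8.667 yaw 0.6372 qd6 0.2736 J6 -0.1600 Wz 0.224 [ 0.6  0.6 -0. ] [ 0.5908 -0.0303  0.1444]
```

{"method": "apply_moves", "body": {
  "rows": [
    [50,0,0,0,-0.02],
    [50,0,0,0,-0.02]
  ]
}}

```text
clock: 8.83
tool_pos: [0.5908, -0.0303, 0.1443]
tcp_rot: [0.013, 0.956, 0.292, 0.008]
wrist_force: [0.6, 1.0, -0.4]
opening: 0.0578
```

```bash
python3 -c "
from h import *
seq(1)"
```

```text
8.833 yaw 0.5928 qd6 0.2730 J6 -0.1598 Wz 0.225 [ 0.6  1.  -0.4] [ 0.5908 -0.0303  0.1443]
```

Turned 0.62 rad so far, still free.

{"method": "apply_moves", "body": {
  "rows": [
    [50,0,0,0,-0.02],
    [50,0,0,0,-0.02]
  ]
}}

```text
clock: 9.0
tool_pos: [0.5908, -0.0303, 0.1443]
tcp_rot: [0.013, 0.963, 0.271, 0.008]
wrist_force: [0.6, 2.0, 0.3]
opening: 0.0575
```

```bash
python3 -c "
from h import *
seq(1)"
```

```text
9.0 yaw 0.5483 qd6 0.2718 J6 -0.1595 Wz 0.191 [0.6 2.  0.3] [ 0.5908 -0.0303  0.1443]
```

{"method": "apply_moves", "body": {
  "rows": [
    [50,0,0,0,-0.02],
    [50,0,0,0,-0.02]
  ]
}}

```text
clock: 9.17
tool_pos: [0.5908, -0.0303, 0.1443]
tcp_rot: [0.013, 0.968, 0.249, 0.007]
wrist_force: [0.8, 0.6, 1.3]
opening: 0.0574
```

```bash
python3 -c "
from h import *
seq(1)"
```

```text
9.167 yaw 0.5039 qd6 0.2720 J6 -0.1592 Wz 0.188 [0.8 0.6 1.3] [ 0.5908 -0.0303  0.1443]
```

{"method": "apply_moves", "body": {
  "rows": [
    [50,0,0,0,-0.02],
    [50,0,0,0,-0.02]
  ]
}}

```text
clock: 9.33
tool_pos: [0.5908, -0.0303, 0.1443]
tcp_rot: [0.013, 0.974, 0.228, 0.007]
wrist_force: [0.8, 1.9, -0.5]
opening: 0.0574
```

```bash
python3 -c "
from h import *
seq(1)"
```

```text
9.333 yaw 0.4594 qd6 0.2693 J6 -0.1588 Wz 0.153 [ 0.8  1.9 -0.5] [ 0.5908 -0.0303  0.1443]
```

{"method": "apply_moves", "body": {
  "rows": [
    [50,0,0,0,-0.02],
    [50,0,0,0,-0.02]
  ]
}}

```text
clock: 9.5
tool_pos: [0.5908, -0.0303, 0.1444]
tcp_rot: [0.013, 0.978, 0.206, 0.007]
wrist_force: [1.4, 1.0, 0.1]
opening: 0.0571
```

```bash
python3 -c "
from h import *
seq(1)"
```

```text
9.5 yaw 0.4150 qd6 0.2699 J6 -0.1584 Wz 0.179 [1.4 1.  0.1] [ 0.5908 -0.0303  0.1444]
```

{"method": "apply_moves", "body": {
  "rows": [
    [50,0,0,0,-0.02],
    [50,0,0,0,-0.02]
  ]
}}

```text
clock: 9.67
tool_pos: [0.5908, -0.0303, 0.1443]
tcp_rot: [0.014, 0.983, 0.184, 0.006]
wrist_force: [1.0, 0.9, 0.8]
opening: 0.0579
```

```bash
python3 -c "
from h import *
seq(1)"
```

```text
9.667 yaw 0.3705 qd6 0.2715 J6 -0.1581 Wz 0.167 [1.  0.9 0.8] [ 0.5908 -0.0303  0.1443]
```

{"method": "apply_moves", "body": {
  "rows": [
    [50,0,0,0,-0.02],
    [50,0,0,0,-0.02]
  ]
}}

```text
clock: 9.83
tool_pos: [0.5908, -0.0303, 0.1443]
tcp_rot: [0.014, 0.987, 0.162, 0.006]
wrist_force: [1.3, 2.2, 0.3]
opening: 0.0577
```

```bash
python3 -c "
from h import *
seq(1)"
```

```text
9.833 yaw 0.3261 qd6 0.2707 J6 -0.1577 Wz 0.162 [1.3 2.2 0.3] [ 0.5908 -0.0303  0.1443]
```

{"method": "apply_moves", "body": {
  "rows": [
    [50,0,0,0,-0.02],
    [50,0,0,0,-0.02]
  ]
}}

```text
clock: 10.0
tool_pos: [0.5908, -0.0303, 0.1444]
tcp_rot: [0.014, 0.99, 0.14, 0.006]
wrist_force: [1.3, 1.6, -0.5]
opening: 0.0572
```

```bash
python3 -c "
from h import *
seq(1)"
```

```text
10.0 yaw 0.2817 qd6 0.2705 J6 -0.1574 Wz 0.188 [ 1.3  1.6 -0.5] [ 0.5908 -0.0303  0.1444]
```

{"method": "apply_moves", "body": {
  "rows": [
    [50,0,0,0,-0.02],
    [50,0,0,0,-0.02]
  ]
}}

```text
clock: 10.17
tool_pos: [0.5908, -0.0303, 0.1444]
tcp_rot: [0.014, 0.993, 0.118, 0.006]
wrist_force: [1.2, 0.9, 0.3]
opening: 0.0574
```

```bash
python3 -c "
from h import *
seq(1)"
```

```text
10.167 yaw 0.2372 qd6 0.2708 J6 -0.1569 Wz 0.226 [1.2 0.9 0.3] [ 0.5908 -0.0303  0.1444]
```

{"method": "apply_moves", "body": {
  "rows": [
    [50,0,0,0,-0.02],
    [50,0,0,0,-0.02]
  ]
}}

```text
clock: 10.33
tool_pos: [0.5908, -0.0303, 0.1443]
tcp_rot: [0.014, 0.995, 0.096, 0.005]
wrist_force: [1.2, 2.2, -0.5]
opening: 0.0572
```

```bash
python3 -c "
from h import *
seq(1)"
```

```text
10.333 yaw 0.1927 qd6 0.2682 J6 -0.1565 Wz 0.216 [ 1.2  2.2 -0.5] [ 0.5908 -0.0303  0.1443]
```

{"method": "apply_moves", "body": {
  "rows": [
    [50,0,0,0,-0.02],
    [50,0,0,0,-0.02]
  ]
}}

```text
clock: 10.5
tool_pos: [0.5907, -0.0303, 0.1443]
tcp_rot: [0.014, 0.997, 0.074, 0.005]
wrist_force: [0.4, 2.3, 0.1]
opening: 0.0576
```

```bash
python3 -c "
from h import *
seq(1)"
```

```text
10.5 yaw 0.1483 qd6 0.2696 J6 -0.1561 Wz 0.209 [0.4 2.3 0.1] [ 0.5907 -0.0303  0.1443]
```

{"method": "apply_moves", "body": {
  "rows": [
    [50,0,0,0,-0.02],
    [50,0,0,0,-0.02]
  ]
}}

```text
clock: 10.67
tool_pos: [0.5907, -0.0303, 0.1443]
tcp_rot: [0.014, 0.999, 0.052, 0.005]
wrist_force: [0.3, 1.7, 0.6]
opening: 0.0575
```

```bash
python3 -c "
from h import *
seq(1)"
```

```text
10.667 yaw 0.1038 qd6 0.2685 J6 -0.1472 Wz 0.233 [0.3 1.7 0.6] [ 0.5907 -0.0303  0.1443]
```

J6 moved a little, which may be the onset of contact. From here I'll go one call at a time.

{"method": "apply_moves", "body": {
  "rows": [
    [50,0,0,0,-0.02],
    [50,0,0,0,-0.02]
  ]
}}

```text
clock: 10.83
tool_pos: [0.5907, -0.0303, 0.1443]
tcp_rot: [0.014, 0.999, 0.03, 0.004]
wrist_force: [0.8, 1.5, -0.3]
opening: 0.0572
```

```bash
python3 -c "
from h import *
seq(1)"
```

```text
10.833 yaw 0.0594 qd6 0.2689 J6 -0.1305 Wz 0.247 [ 0.8  1.5 -0.3] [ 0.5907 -0.0303  0.1443]
```

{"method": "apply_moves", "body": {
  "rows": [
    [50,0,0,0,-0.02]
  ]
}}

```text
clock: 10.92
tool_pos: [0.5907, -0.0303, 0.1443]
tcp_rot: [0.014, 1.0, 0.019, 0.004]
wrist_force: [0.2, 1.5, 0.8]
opening: 0.0575
```

```bash
python3 -c "
from h import *
seq(1)"
```

```text
10.917 yaw 0.0373 qd6 0.2685 J6 -0.1221 Wz 0.245 [0.2 1.5 0.8] [ 0.5907 -0.0303  0.1443]
```

{"method": "apply_moves", "body": {
  "rows": [
    [50,0,0,0,-0.02]
  ]
}}

```text
clock: 11.0
tool_pos: [0.5907, -0.0303, 0.1443]
tcp_rot: [0.014, 1.0, 0.008, 0.004]
wrist_force: [1.6, 1.5, -0.2]
opening: 0.0574
```

```bash
python3 -c "
from h import *
seq(1)"
```

```text
11.0 yaw 0.0151 qd6 0.2674 J6 -0.1137 Wz 0.255 [ 1.6  1.5 -0.2] [ 0.5907 -0.0303  0.1443]
```

J6 shows a clear ramp of 0.38 N m/rad starting at yaw ≈ 0.127, and Wz agrees. The target yaw is therefore about -0.10.

{"method": "apply_moves", "body": {
  "rows": [
    [50,0,0,0,-0.02],
    [50,0,0,0,-0.02],
    [50,0,0,0,-0.02]
  ]
}}

```text
clock: 11.25
tool_pos: [0.5907, -0.0303, 0.1444]
tcp_rot: [0.015, 1.0, -0.026, 0.003]
wrist_force: [1.0, 1.7, -0.0]
opening: 0.0572
```

```bash
python3 -c "
from h import *
seq(1)"
```

```text
11.25 yaw -0.0514 qd6 0.2655 J6 -0.0881 Wz 0.329 [ 1.   1.7 -0. ] [ 0.5907 -0.0303  0.1444]
```

{"method": "apply_moves", "body": {
  "rows": [
    [50,0,0,0,-0.02],
    [50,0,0,0,-0.018]
  ]
}}

```text
clock: 11.42
tool_pos: [0.5907, -0.0303, 0.1443]
tcp_rot: [0.015, 0.999, -0.047, 0.003]
wrist_force: [-0.4, 1.3, -0.2]
opening: 0.0574
```

```bash
python3 -c "
from h import *
seq(8)"
```

```text
11.417 yaw -0.0937 qd6 0.2386 J6 -0.0116 Wz 0.280 [-0.4  1.3 -0.2] [ 0.5907 -0.0303  0.1443]
11.467 yaw -0.0948 qd6 -0.0496 J6 0.0624 Wz 0.123 [ 0.2  1.8 -1. ] [ 0.5907 -0.0303  0.1443]
11.517 yaw -0.0929 qd6 -0.0234 J6 0.1247 Wz -0.166 [ 1.3  2.2 -0.6] [ 0.5907 -0.0303  0.1443]
11.567 yaw -0.0923 qd6 -0.0087 J6 -0.0416 Wz -0.074 [1.8 1.6 0.7] [ 0.5907 -0.0303  0.1443]
11.617 yaw -0.0921 qd6 -0.0031 J6 -0.0922 Wz -0.117 [ 0.6  1.4 -0.9] [ 0.5907 -0.0303  0.1443]
11.667 yaw -0.0920 qd6 0.0002 J6 -0.1097 Wz -0.102 [-0.3  2.4 -0. ] [ 0.5907 -0.0303  0.1443]
11.717 yaw -0.0919 qd6 -0.0012 J6 -0.1161 Wz -0.124 [ 0.7  1.6 -0.4] [ 0.5907 -0.0303  0.1443]
11.767 yaw -0.0918 qd6 0.0011 J6 -0.1186 Wz -0.130 [-0.6  1.9  0.1] [ 0.5907 -0.0303  0.1443]
```

About 7.9 N by the angle, held for over 0.3 s. Now I'll let go of the wheel and raise to bar height.

{"method": "apply_moves", "body": {
  "rows": [
    [100,0,0,0,0],
    [100,0,0,0,0],
    [100,0,0,0,0],
    [100,0,0,0,0],
    [100,0,0,0,0],
    [100,0,0,0,0]
  ]
}}

```text
clock: 12.27
tool_pos: [0.5904, -0.0316, 0.1442]
tcp_rot: [0.016, 0.999, -0.046, 0.003]
wrist_force: [-0.7, 1.2, -0.0]
opening: 0.0846
```

{"method": "apply_moves", "body": {
  "rows": [
    [100,0,0,1,0],
    [100,0,0,1,0.03],
    [100,0,0,1,0.03],
    [100,0,0,1,0],
    [100,0,0,1,0],
    [100,0,0,1,0]
  ]
}}

```text
clock: 12.77
tool_pos: [0.5885, -0.0316, 0.2069]
tcp_rot: [0.016, 1.0, -0.015, 0.001]
wrist_force: [0.4, 0.3, 0.1]
opening: 0.0871
```

```bash
python3 -c "
from h import *
seq(2);look('w4',zs=dict(wheel_grip=.134,bar_grip=.163,bar_nose=.163,canister=.024))
im=env.snapshot('top');cv2.imwrite('pics/t4.png',cv2.resize(im[180:310,260:430],None,fx=4,fy=4,interpolation=2))"
```

```text
12.767 yaw -0.0309 qd6 0.0014 J6 -0.0348 Wz -0.024 [0.4 0.3 0.1] [ 0.5885 -0.0316  0.2069]
12.817 yaw -0.0308 qd6 -0.0025 J6 -0.0128 Wz -0.003 [ 1.  -0.8  2. ] [ 0.5899 -0.0318  0.2097]
pose [ 0.5899 -0.0318  0.2097] [ 0.0159  0.9998 -0.0154  0.0028] W [-0.018  0.008 -0.003]
wheel_grip 0.62 [324.6 262.2] [ 0.5892 -0.0343  0.134 ]
bar_grip 0.59 [326.2 283.1] [ 0.5898 -0.0346  0.163 ]
bar_nose 0.63 [325.  312.3] [ 0.5887 -0.0511  0.163 ]
canister 0.74 [327.4 215.4] [ 0.5924 -0.0346  0.024 ]
```

View pics/w4.png

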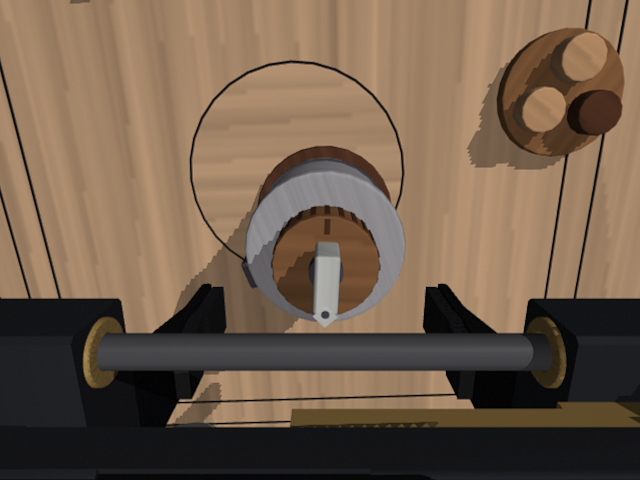

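The wrist view shows the bar almost square to the jaws, nose at (325,320) and base at (327,243), with its centre on the jaw centreline. The wheel mark at (327,225) has turned with the gripper. Descending to the bar.

{"method": "apply_moves", "body": {
  "rows": [
    [100,0.05,0.05,-1,0],
    [100,0,0,-1,0],
    [100,0,0,-1,0],
    [100,0,0,-0.7,0],
    [100,0,0,0,0]
  ]
}}

```text
clock: 13.53
tool_pos: [0.5862, -0.0305, 0.1602]
tcp_rot: [0.015, 1.0, -0.015, -0.003]
wrist_force: [-0.9, 1.1, 0.1]
opening: 0.087
```

```bash
python3 -c "
from h import *
seq(2);look('w5',zs=dict(wheel_grip=.134,bar_grip=.163,bar_nose=.163,canister=.024))"
```

```text
13.533 yaw -0.0304 qd6 -0.0010 J6 0.0075 Wz 0.063 [-0.9  1.1  0.1] [ 0.5862 -0.0305  0.1602]
13.583 yaw -0.0304 qd6 0.0003 J6 0.0042 Wz 0.003 [ 0.6  0.7 -0.9] [ 0.5862 -0.0305  0.1606]
pose [ 0.5862 -0.0305  0.1606] [ 0.0149  0.9998 -0.0152 -0.0029] W [-0.054  0.054  0.003]
wheel_grip 0.85 [334.1 300.9] [ 0.5892 -0.0335  0.134 ]
bar_grip 0.83 [334.7 334.9] [ 0.5889 -0.034   0.163 ]
bar_nose 0.96 [333.9 377.9] [ 0.5882 -0.0539  0.163 ]
canister 0.91 [335.1 233.8] [ 0.592  -0.0344  0.024 ]
```

View pics/w5.png

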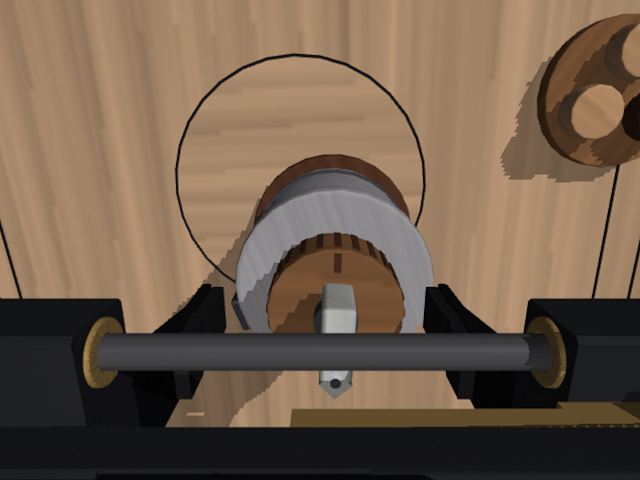

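{"method": "apply_moves", "body": {
  "rows": [
    [100,0.2,0,0.5,0],
    [100,0.15,0,0.4,0]
  ]
}}

```text
clock: 14.0
tool_pos: [0.5919, -0.0309, 0.1739]
tcp_rot: [0.015, 1.0, -0.015, 0.0]
wrist_force: [0.6, 0.0, 0.8]
opening: 0.0869
```

```bash
python3 -c "
from h import *
seq(5)"
```

```text
14.0 yaw -0.0305 qd6 0.0039 J6 -0.0053 Wz 0.035 [0.6 0.  0.8] [ 0.5919 -0.0309  0.1739]
14.05 yaw -0.0305 qd6 -0.0010 J6 -0.0046 Wz 0.046 [-0.3  0.1  1.7] [ 0.5927 -0.031   0.1749]
14.1 yaw -0.0305 qd6 -0.0012 J6 0.0002 Wz -0.011 [ 0.6 -0.5 -0.5] [ 0.5926 -0.031   0.1746]
14.15 yaw -0.0305 qd6 -0.0001 J6 0.0002 Wz -0.011 [-0.7 -0.6 -0.6] [ 0.5921 -0.0309  0.1739]
14.2 yaw -0.0304 qd6 -0.0015 J6 -0.0003 Wz 0.012 [ 0.3 -0.1 -0.8] [ 0.5918 -0.0309  0.1734]
```

{"method": "apply_moves", "body": {
  "rows": [
    [100,-0.1,0,-0.15,0],
    [100,0,0,0,0],
    [0,0,0,0,0],
    [0,0,0,0,0],
    [0,0,0,0,0],
    [0,0,0,0,0],
    [0,0,0,0,0],
    [0,0,0,0,0],
    [0,0,0,0,0],
    [0,0,0,0,0]
  ]
}}

```text
clock: 15.03
tool_pos: [0.5898, -0.0308, 0.1708]
tcp_rot: [0.015, 1.0, -0.015, -0.001]
wrist_force: [0.2, 0.0, -0.4]
opening: 0.0415
```

```bash
python3 -c "
from h import *
seq(2);print(env.get_obs()['opening'])"
```

```text
15.033 yaw -0.0305 qd6 -0.0004 J6 -0.0013 Wz 0.043 [ 0.2  0.  -0.4] [ 0.5898 -0.0308  0.1708]
15.083 yaw -0.0304 qd6 0.0004 J6 -0.0011 Wz 0.027 [-0.7  0.1  0. ] [ 0.5899 -0.0308  0.1708]
0.037735205112805766
```

{"method": "apply_moves", "body": {
  "rows": [
    [0,0,0,0,0],
    [0,0,0,0,0],
    [0,0,0,0,0],
    [0,0,0,0,0],
    [0,0,0,0,0],
    [0,0,0,0,0],
    [0,0,0,0,0]
  ]
}}

```text
clock: 15.67
tool_pos: [0.5907, -0.0308, 0.1709]
tcp_rot: [0.015, 1.0, -0.015, 0.0]
wrist_force: [0.4, 0.3, 0.1]
opening: 0.0164
```

```bash
python3 -c "
from h import *
seq(2);print(env.get_obs()['opening'])"
```

```text
15.667 yaw -0.0305 qd6 -0.0003 J6 -0.0038 Wz 0.031 [0.4 0.3 0.1] [ 0.5907 -0.0308  0.1709]
15.717 yaw -0.0304 qd6 -0.0000 J6 -0.0033 Wz -0.012 [ 0.9  0.1 -1.4] [ 0.5907 -0.0308  0.171 ]
0.016050418777308357
```

{"method": "apply_moves", "body": {
  "rows": [
    [0,0,0,0,0],
    [0,0,0,0,0],
    [0,0,0,0,0],
    [0,0,0,0,0],
    [0,0,0,0,0]
  ]
}}

```text
clock: 16.13
tool_pos: [0.5907, -0.0308, 0.1709]
tcp_rot: [0.015, 1.0, -0.015, 0.0]
wrist_force: [1.5, 0.1, 0.4]
opening: 0.0163
```

```bash
python3 -c "
from h import *
seq(2);print(env.get_obs()['opening']);look('w6',())"
```

```text
16.133 yaw -0.0305 qd6 -0.0016 J6 -0.0026 Wz 0.025 [1.5 0.1 0.4] [ 0.5907 -0.0308  0.1709]
16.183 yaw -0.0305 qd6 -0.0007 J6 -0.0026 Wz 0.023 [ 2.   0.5 -0.9] [ 0.5907 -0.0308  0.1709]
0.0164395540542237
pose [ 0.5907 -0.0308  0.1709] [ 1.530e-02  9.998e-01 -1.520e-02  1.000e-04] W [-0.024 -0.114  0.023]
```

View pics/w6.png

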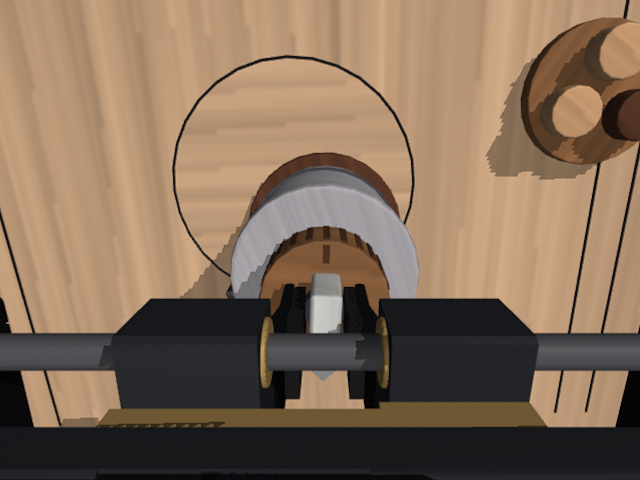

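{"method": "apply_moves", "body": {
  "rows": [
    [0,0,0,0,-0.03],
    [0,0,0,0,-0.03],
    [0,0,0,0,-0.03]
  ]
}}

```text
clock: 16.48
tool_pos: [0.5907, -0.0308, 0.1709]
tcp_rot: [0.015, 0.998, -0.061, -0.001]
wrist_force: [0.6, 1.2, -0.2]
opening: 0.0163
```

```bash
python3 -c "
from h import *
seq(5);print(env.get_obs()['opening']);look('w7',())"
```

```text
16.483 yaw -0.1228 qd6 0.3752 J6 -0.4690 Wz 0.017 [ 0.6  1.2 -0.2] [ 0.5907 -0.0308  0.1709]
16.533 yaw -0.1248 qd6 -0.0744 J6 -0.1548 Wz 0.032 [ 1.  -0.6 -0.1] [ 0.5907 -0.0308  0.1709]
16.583 yaw -0.1218 qd6 -0.0387 J6 0.3869 Wz 0.056 [ 0.6  0.1 -0.8] [ 0.5907 -0.0308  0.1709]
16.633 yaw -0.1207 qd6 -0.0088 J6 0.1525 Wz -0.006 [ 0.6  0.1 -0.7] [ 0.5907 -0.0308  0.1709]
16.683 yaw -0.1205 qd6 0.0009 J6 0.0391 Wz 0.025 [1.5 0.4 0.1] [ 0.5907 -0.0308  0.1709]
0.016408011151339892
pose [ 0.5907 -0.0308  0.1709] [ 1.530e-02  9.981e-01 -6.020e-02 -6.000e-04] W [-0.016 -0.016  0.025]
```

View pics/w7.png

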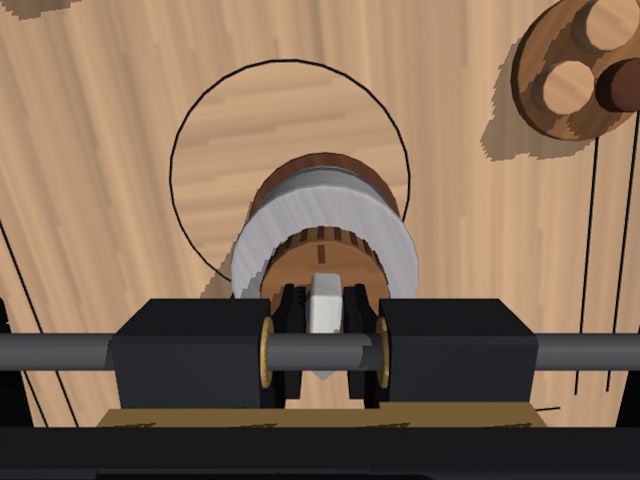

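The bar follows the jaws. The wheel mark shifted from (326,254) to (322,254) relative to the gripper, which means the wheel stayed put in the world. Continuing.

{"method": "apply_moves", "body": {
  "rows": [
    [0,0,0,0,-0.05],
    [0,0,0,0,-0.05],
    [0,0,0,0,-0.05],
    [0,0,0,0,-0.05],
    [0,0,0,0,-0.05],
    [0,0,0,0,-0.05],
    [0,0,0,0,-0.05],
    [0,0,0,0,-0.05],
    [0,0,0,0,-0.05],
    [0,0,0,0,-0.05],
    [0,0,0,0,-0.05],
    [0,0,0,0,-0.05]
  ]
}}

```text
clock: 17.73
tool_pos: [0.5904, -0.0306, 0.1709]
tcp_rot: [0.014, 0.933, -0.361, -0.005]
wrist_force: [0.3, 0.2, -1.0]
opening: 0.0162
```

```bash
python3 -c "
from h import *
seq(1)"
```

```text
17.733 yaw -0.7380 qd6 0.6094 J6 -0.7557 Wz 0.096 [ 0.3  0.2 -1. ] [ 0.5904 -0.0306  0.1709]
```

{"method": "apply_moves", "body": {
  "rows": [
    [0,0,0,0,-0.05],
    [0,0,0,0,-0.05],
    [0,0,0,0,-0.05],
    [0,0,0,0,-0.05],
    [0,0,0,0,-0.05],
    [0,0,0,0,-0.05],
    [0,0,0,0,-0.05],
    [0,0,0,0,-0.05],
    [0,0,0,0,-0.05],
    [0,0,0,0,-0.05]
  ]
}}

```text
clock: 18.57
tool_pos: [0.5902, -0.0304, 0.1709]
tcp_rot: [0.012, 0.809, -0.587, -0.009]
wrist_force: [0.7, -0.6, 0.1]
opening: 0.0161
```

```bash
python3 -c "
from h import *
seq(3);print(env.get_obs()['opening']);look('w8',())"
```

```text
18.567 yaw -1.2553 qd6 0.5997 J6 -0.5843 Wz 0.218 [ 0.7 -0.6  0.1] [ 0.5902 -0.0304  0.1709]
18.617 yaw -1.2582 qd6 -0.1213 J6 -0.0354 Wz 0.179 [ 1.6  0.5 -0.2] [ 0.5902 -0.0304  0.1709]
18.667 yaw -1.2534 qd6 -0.0598 J6 0.7892 Wz 0.171 [ 1.1  1.  -0.4] [ 0.5902 -0.0304  0.1709]
0.016119860175284724
pose [ 0.5902 -0.0304  0.1709] [ 0.0125  0.8099 -0.5864 -0.0092] W [-0.053  0.03   0.171]
```

View pics/w8.png

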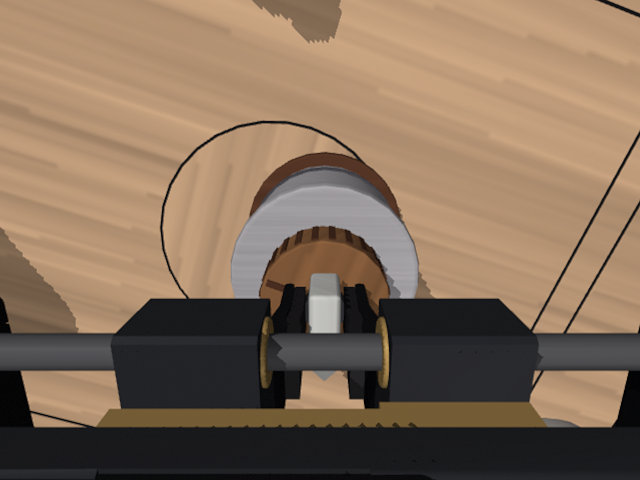

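```bash
python3 -c "
from h import *
seq(6);
im=env.snapshot('top');cv2.imwrite('pics/t8.png',cv2.resize(im[180:310,260:430],None,fx=4,fy=4,interpolation=2))
im=env.snapshot('scene');cv2.imwrite('pics/s8.png',cv2.resize(im[130:300,200:380],None,fx=3.3,fy=3.3,interpolation=2))
"
```

```text
18.717 yaw -1.2517 qd6 -0.0124 J6 0.3983 Wz 0.105 [ 0.7 -0.3  0.1] [ 0.5902 -0.0304  0.171 ]
18.767 yaw -1.2514 qd6 0.0034 J6 0.2146 Wz 0.197 [ 0.4  0.  -1.1] [ 0.5902 -0.0304  0.1709]
18.817 yaw -1.2517 qd6 0.0068 J6 0.1914 Wz 0.162 [ 1.1 -0.4 -0.3] [ 0.5902 -0.0304  0.1709]
18.867 yaw -1.2520 qd6 0.0078 J6 0.1754 Wz 0.186 [ 1.2 -0.1 -0.9] [ 0.5902 -0.0304  0.1709]
18.917 yaw -1.2524 qd6 0.0055 J6 0.1726 Wz 0.169 [ 0.9  0.3 -1.4] [ 0.5902 -0.0304  0.1709]
18.967 yaw -1.2526 qd6 0.0041 J6 0.1752 Wz 0.209 [ 0.5 -0.6 -0. ] [ 0.5902 -0.0304  0.1709]
```

View pics/t8.png

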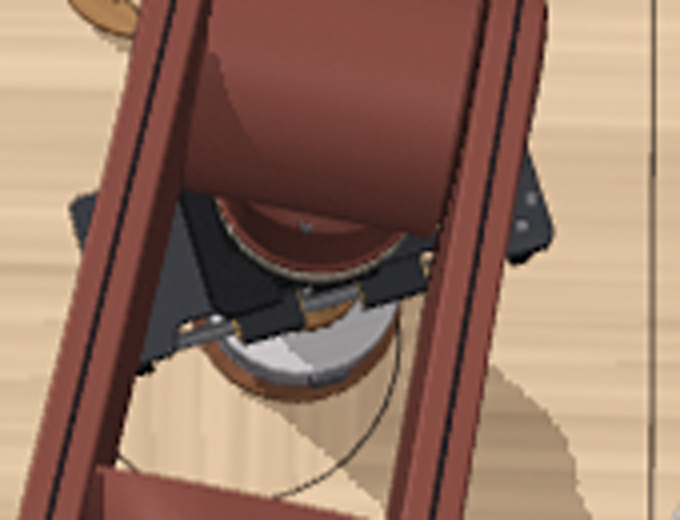

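View pics/s8.png

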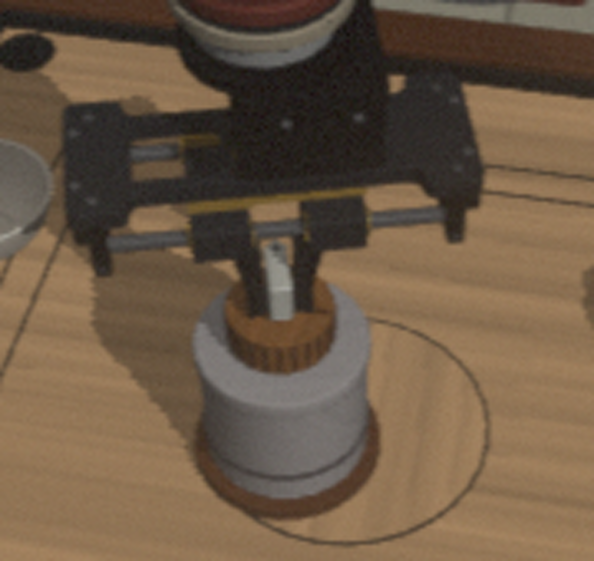

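```bash
python3 - <<'E'
from h import *
import cv2
A=np.array([.5907,-.0306])
o1=dict(tool_pos=np.array([0.5834,-0.03,0.3295]),tcp_rot=np.array([0.0025,0.8289,0.5594,0.0033]))
o4=dict(tool_pos=np.array([0.5899,-0.0318,0.2097]),tcp_rot=np.array([0.0159,0.9998,-0.0154,0.0028]))
o5=dict(tool_pos=np.array([0.5862,-0.0305,0.1606]),tcp_rot=np.array([0.0149,0.9998,-0.0152,-0.0029]))
for n,r in(('w1',ray('wrist',(291.5,175),o1)),('w4',ray('wrist',(249,272),o4)),('w5',ray('wrist',(239,310),o5)),('top',ray('top',(342.5,274.5)))):
  for z in(.09,.1,.11,.115):
    p=plane(r,z)[:2]-A;print(n,z,np.degrees(np.arctan2(p[1],p[0])).round(1),np.linalg.norm(p).round(4))
im=cv2.imread('pics/w4.png')[200:330,230:400];cv2.imwrite('pics/w4z.png',cv2.resize(im,None,fx=4,fy=4,interpolation=2))
E
```

```text
w1 0.09 -158.7 0.0473
w1 0.1 -160.4 0.0477
w1 0.11 -162.1 0.0482
w1 0.115 -163.0 0.0484
w4 0.09 -153.1 0.0598
w4 0.1 -155.8 0.0562
w4 0.11 -158.8 0.0528
w4 0.115 -160.5 0.0511
w5 0.09 -151.8 0.0633
w5 0.1 -155.1 0.0587
w5 0.11 -158.8 0.0544
w5 0.115 -160.9 0.0523
top 0.09 -161.7 0.0494
top 0.1 -162.5 0.0502
top 0.11 -163.3 0.0509
top 0.115 -163.7 0.0513
```

View pics/w4z.png

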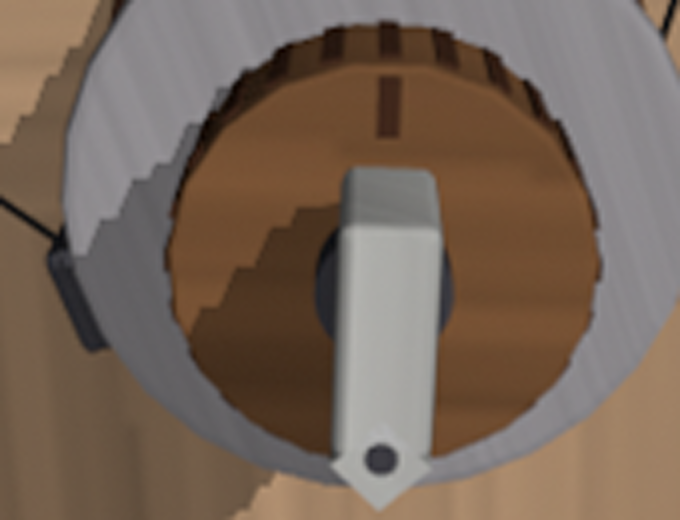

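The clasp lies at about -161°, so the stop should be at gripper yaw ≈ -1.24. The steady 0.17 N m suggests it has just arrived. A small nudge will confirm.

{"method": "apply_moves", "body": {
  "rows": [
    [0,0,0,0,-0.02],
    [0,0,0,0,-0.02]
  ]
}}

```text
clock: 19.23
tool_pos: [0.5902, -0.0304, 0.1709]
tcp_rot: [0.012, 0.798, -0.603, -0.009]
wrist_force: [0.3, -0.1, -1.5]
opening: 0.0169
```

```bash
python3 -c "
from h import *
seq(5)"
```

```text
19.233 yaw -1.2943 qd6 0.2382 J6 0.0210 Wz 0.373 [ 0.3 -0.1 -1.5] [ 0.5902 -0.0304  0.1709]
19.283 yaw -1.2957 qd6 -0.0474 J6 0.2426 Wz 0.366 [ 1.1 -0.  -1.2] [ 0.5902 -0.0304  0.1709]
19.333 yaw -1.2938 qd6 -0.0265 J6 0.5930 Wz 0.360 [ 0.3 -0.8 -1. ] [ 0.5902 -0.0304  0.1709]
19.383 yaw -1.2930 qd6 -0.0085 J6 0.4568 Wz 0.417 [ 0.4 -0.  -0.7] [ 0.5902 -0.0304  0.1709]
19.433 yaw -1.2927 qd6 -0.0020 J6 0.3883 Wz 0.388 [ 2.3  0.4 -0.1] [ 0.5902 -0.0304  0.1709]
```

The moment doubled over 0.04 rad, so it is firmly at the stop. Letting go, partly opening and then rising.

{"method": "apply_moves", "body": {
  "rows": [
    [100,0,0,0,0],
    [100,0,0,0,0],
    [100,0,0,0,0],
    [100,0,0,0,0],
    [100,0,0,0,0],
    [100,0,0,0,0],
    [100,0,0,0,0],
    [100,0,0,1,0],
    [100,0,0,2,0],
    [100,0,0,3,0],
    [100,0,0,3,0],
    [100,0,0,3,0]
  ]
}}

```text
clock: 20.43
tool_pos: [0.5835, -0.0296, 0.2877]
tcp_rot: [0.017, 0.797, -0.603, -0.018]
wrist_force: [1.1, -0.1, 0.2]
opening: 0.0843
```

```bash
python3 -c "
from h import *
seq(2);print(env.get_obs()['opening']);look('w9',zs=dict(wheel_grip=.134,bar_grip=.163,bar_nose=.163,canister=.024))
im=cv2.imread('pics/w9.png')[120:330,220:430];cv2.imwrite('pics/w9z.png',cv2.resize(im,None,fx=2.8,fy=2.8,interpolation=2))"
```

```text
20.433 yaw -1.2946 qd6 -0.0100 J6 0.0076 Wz -0.020 [ 1.1 -0.1  0.2] [ 0.5835 -0.0296  0.2877]
20.483 yaw -1.2946 qd6 0.0026 J6 -0.0025 Wz 0.000 [ 1.  -0.7  5.3] [ 0.5864 -0.03    0.296 ]
0.08520066543850849
pose [ 0.5864 -0.03    0.296 ] [ 0.0141  0.7976 -0.6029 -0.0129] W [-0.06  -0.026  0.   ]
wheel_grip 0.79 [327.8 216.2] [ 0.5877 -0.032   0.134 ]
bar_grip 0.8 [326.3 225.9] [ 0.5879 -0.0307  0.163 ]
bar_nose 0.76 [325.4 250.2] [ 0.5702 -0.035   0.163 ]
canister 0.67 [329.8 190.8] [ 0.5866 -0.035   0.024 ]
```

View pics/w9.png

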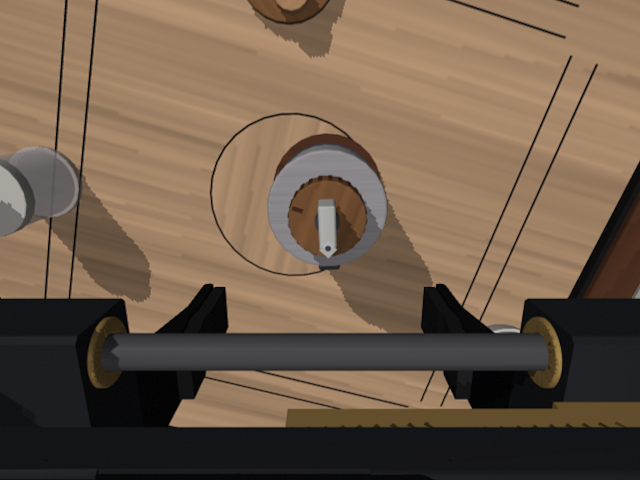

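View pics/w9z.png

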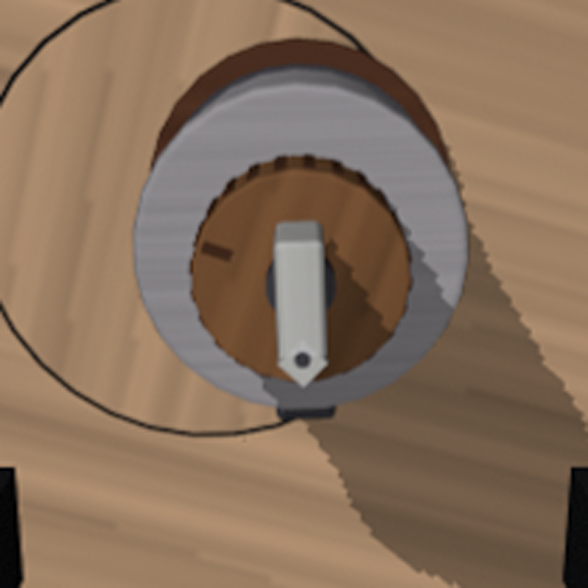

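The nose points straight at the clasp, at about (328,266) in the wrist view. Next I'll check that the wheel mark did not move, then hand in.

```bash
python3 - <<'E'
from h import *
o4=dict(tool_pos=np.array([0.5899,-0.0318,0.2097]),tcp_rot=np.array([0.0159,0.9998,-0.0154,0.0028]))
o9=dict(tool_pos=np.array([0.5864,-0.03,0.296]),tcp_rot=np.array([0.0141,0.7976,-0.6029,-0.0129]))
# centre of wheel top from the pictures (ellipse of top face)
c4=(230+385/4,200+ (62+ 480)/2/4); 
for n,o,m,c in(('w4',o4,(327.1,226.6),(326.3,267)),('w9',o9,(297.4,209.5),(327.5,217))):
    p=plane(ray('wrist',m,o),.147)[:2];q=plane(ray('wrist',c,o),.147)[:2]
    for A in(q,np.array([.5907,-.0306])):
        d=p-A;print(n,q.round(4),np.degrees(np.arctan2(d[1],d[0])).round(1),np.linalg.norm(d).round(4))
E
```

```text
w4 [ 0.5914 -0.0332] 87.3 0.0228
w4 [ 0.5914 -0.0332] 85.0 0.0203
w9 [ 0.5903 -0.0309] 91.5 0.0229
w9 [ 0.5903 -0.0309] 92.6 0.0226
```

The mark differs by about 4–7°, but the arm was still settling in that picture. I'll re-measure from the same pose as w4.

{"method": "apply_moves", "body": {
  "rows": [
    [100,0.3,0,0,0.115],
    [100,0,0,0,0.115],
    [100,0,0,0,0.115],
    [100,0,0,0,0.115],
    [100,0,0,0,0.115],
    [100,0,0,0,0.115],
    [100,0,0,0,0.115],
    [100,0,0,0,0.115],
    [100,0,0,0,0.115],
    [100,0,0,0,0.115],
    [100,0,0,0,0]
  ]
}}

```text
clock: 21.65
tool_pos: [0.5767, -0.0282, 0.2641]
tcp_rot: [0.03, 0.998, -0.044, -0.022]
wrist_force: [0.4, -0.2, 0.2]
opening: 0.0873
```

```bash
python3 -c "
from h import *
seq(8)"
```

```text
21.65 yaw -0.0878 qd6 0.1239 J6 -1.5078 Wz -0.051 [ 0.4 -0.2  0.2] [ 0.5767 -0.0282  0.2641]
21.7 yaw -0.0937 qd6 0.0746 J6 -0.7969 Wz 0.028 [ 0.   1.  -0.5] [ 0.5766 -0.0283  0.2638]
21.75 yaw -0.0959 qd6 0.0127 J6 -0.3421 Wz -0.043 [ 0.3 -0.1 -0.3] [ 0.5768 -0.0283  0.2642]
21.8 yaw -0.0961 qd6 -0.0063 J6 -0.0892 Wz -0.015 [ 0.2  0.7 -0.2] [ 0.5772 -0.0284  0.2648]
21.85 yaw -0.0956 qd6 -0.0130 J6 -0.0017 Wz -0.078 [ 0.3  0.3 -0.4] [ 0.5775 -0.0286  0.2652]
21.9 yaw -0.0951 qd6 -0.0126 J6 0.0216 Wz -0.023 [-0.8  0.   0.2] [ 0.5776 -0.0286  0.2656]
21.95 yaw -0.0946 qd6 -0.0095 J6 0.0237 Wz 0.009 [0.1 0.2 0.3] [ 0.5778 -0.0286  0.2658]
22.0 yaw -0.0942 qd6 -0.0050 J6 0.0198 Wz -0.004 [-0.5  0.4  0.4] [ 0.5779 -0.0286  0.266 ]
```

{"method": "apply_moves", "body": {
  "rows": [
    [100,0.4,-0.1,-1,0.03],
    [100,0.4,-0.1,-1,0.03],
    [100,0.4,-0.1,-1,0],
    [100,0,0,-0.7,0]
  ]
}}

```text
clock: 22.33
tool_pos: [0.5922, -0.0322, 0.231]
tcp_rot: [0.031, 0.999, -0.018, -0.016]
wrist_force: [0.4, 0.5, 0.9]
opening: 0.0871
```

```bash
python3 -c "
from h import *
for i in range(6): env.snapshot('wrist')
seq(3);look('w10',zs=dict(wheel_grip=.134,bar_grip=.163,bar_nose=.163,canister=.024))
im=cv2.imread('pics/w10.png')[180:330,230:400];cv2.imwrite('pics/w10z.png',cv2.resize(im,None,fx=4,fy=4,interpolation=2))"
```

```text
22.633 yaw -0.0357 qd6 -0.0012 J6 0.0025 Wz 0.016 [-0.8 -0.2 -0.6] [ 0.5921 -0.032   0.2326]
22.683 yaw -0.0357 qd6 -0.0006 J6 0.0009 Wz -0.018 [ 0.4 -0.8 -0.2] [ 0.5921 -0.032   0.2327]
22.733 yaw -0.0356 qd6 0.0001 J6 -0.0004 Wz -0.012 [ 0.3 -0.1 -0.5] [ 0.5922 -0.032   0.2327]
pose [ 0.5922 -0.032   0.2327] [ 0.0313  0.9992 -0.0178 -0.0156] W [-0.071  0.056 -0.012]
wheel_grip 0.85 [326.5 240.7] [ 0.5894 -0.0319  0.134 ]
bar_grip 0.56 [325.2 260.1] [ 0.5893 -0.0331  0.163 ]
bar_nose 0.69 [292.7 273.8] [ 0.5705 -0.041   0.163 ]
canister 0.67 [331.4 202.9] [ 0.5909 -0.0357  0.024 ]
```

View pics/w10z.png

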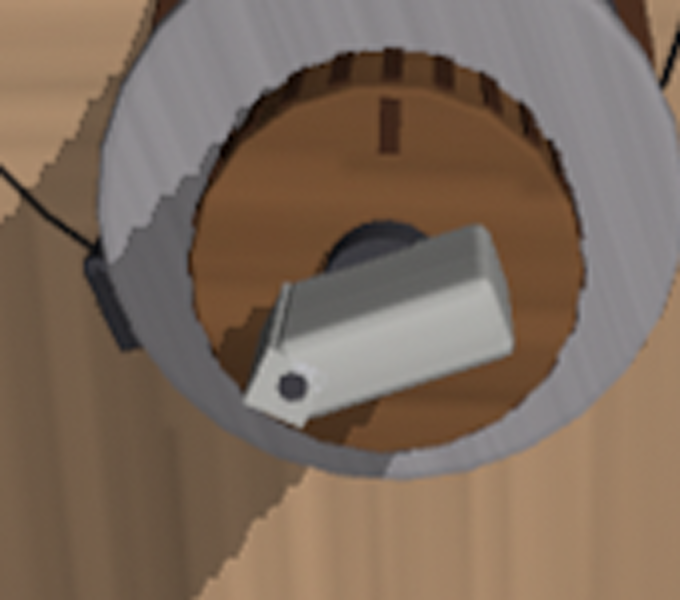

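The wheel mark sits where it did after the press (at about (327,211), within roughly 0.03 rad). The nose points to the clasp, and the open gripper is 40 mm clear of the bar. Handing in.

```bash
python3 -c "
from workcell import env
o=env.get_obs();print(o['clock'],o['wrist_force'],o['opening']);print(env.close_job())"
```

```text
22.9833 [0.23347506 0.70245006 0.44051081] 0.087029649737202
the job is handed in; nothing more can be done
None
```

I turned the wheel until the presser was snug on the coins, then turned the lock bar to its stop, released it and handed the job in at about 23 s. No verdict was reported.

- **Wheel:** I felt first touch about 1.08 rad after the start, seen in both the joint-6 effort and the wrist moment. I stopped about 0.22 rad past it, which by angle is roughly 7.9 N, and the wrist moment rose from about 0.20 to 0.28–0.33 N m. The press was held for more than 0.3 s before I let go.
- **Lock bar:** I turned it clockwise until the moment rose steeply, from 0.17 to 0.39 N m over 0.04 rad. The nose now points at the clasp. The network puts the nose at about -157° and my reading of the clasp is about -161°.
- **End state:** the gripper is open and about 40 mm above the bar, with no contact force measured. I kept clear of the bystanders, but did not re-measure their positions.
- **Checks that disagreed:**
  - **Wheel mark:** the first check, taken while the arm was still settling, suggested the wheel had shifted 4–7°. A second look from nearly the same pose as before put it within about 0.03 rad, or about 1 N.
  - **Bar grip:** the finger opening read about 16 mm on the 12 mm bar and I did not find out why, but the bar followed the jaws.

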